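# Close up the welding booth's distribution box

## Robot

A 6-joint arm with a two-finger parallel gripper is mounted at the origin on the work surface. World frame = base frame: x ahead of the robot, y to its left, z up, the work surface at z = 0. Lengths are in m, angles in rad, forces in N, time in s.
With the tool pointing down it reaches from about 0.35 to 0.725 m from the base axis. Payload 6 kg.
Tool frame: the origin (TCP) lies where the fingers leave the gripper's body, on its centre line; the fingertips stand 73 mm ahead of it and the grasp point (between the pads) lies 54 mm ahead of it; z points along the fingers, y is the line along which they close (so a half turn about z gives the same grasp; the last joint's range is limited). The gripper opens to 85 mm and grips with 20 to 120 N. Pads are 22 mm wide; open, the fingers measure 114 mm over their backs; the gripper's body (76 mm by 85 mm) begins 54 mm behind the grasp point. The pads swing forward as they close: fully open they stand 13 mm farther back than shut.
Start: joints at [1.457, 0.04, 0.085, 0, -1.615, -0.334], TCP at [0.26, 0.541, 0.304] pointing down, gripper open.
Joint ranges: [-2.56, 2.56], [-1.29, 2.01], [-1.08, 1.49], [-3.29, 1.98], [-2.81, -0.18], [-2.99, 2.99]. Speed limits (rad/s): [2.57, 2.57, 3.01, 3.14, 3.14, 3.14].

## Interface

Orientations are given as [roll, pitch, yaw] about the fixed x, y, z axes, in that order (R = Rz(yaw) Ry(pitch) Rx(roll)).
In Python, from station import robot gives the robot as it stands.
- The arm moves only by the tool play_rows, never from a script. Its argument "motion" is a list of rows, each a list of 6 numbers: the shift along the tool's x, y, z in cm, then the turn, a rotation vector about the tool's x, y, z in rad. In form: [[dx, dy, dz, rx, ry, rz], ...]. A call has 1 to 8 rows; each row is the pose to reach, as a shift and turn from the pose commanded when the call began, along the tool's axes at that moment; what a row does not reach only later rows make up. A row lasts 1/10 s, in which the tool goes at most 50 mm and 8.59 degrees, less where a joint would pass 70% of its speed; a pose out of reach is approached as far as the arm can. A call with a gripper value outside its range is refused whole. "grip" is the opening, from 0 (shut) to 1 (fully open), set as the call begins (left out, the last holds). The fingers move at their own pace and stop on an object; "squeeze" is the grip in N (left out, the last holds). Time passes only in rows, so rows that repeat a pose let the fingers close. It gives the time, the measured TCP pose, the force, the opening and the grip force at its end, in the units of the state.
- robot.sense(): the state, without advancing time (a new reading comes with each control period).
- robot.grab_frame(name): name is "side" or "top" or "wrist"; returns the picture (420x560x3 uint8, red, green, blue); there is no depth.
- robot.camera_params(name): a dict with "fovy" (degrees; the focal length in pixels is half the picture's height over the tangent of half this angle, whatever the lens; pixels are square), "cx", "cy" (the principal point, pixels), "position" and "rotation" of the camera in the world; the wrist camera has in their place "hand_eye" (4x4, takes a point from camera to tool coordinates, whose origin is the TCP and whose axes are the flange's). Camera axes: x right, y down, z forward; pixel columns grow to the right and rows downward; lengths in m; the calibration is good to about 2 mm. A picture is of the moment at which its call begins: read the wrist's pose just before it. camera_params takes no time and is no camera call.
- robot.sign_off(): hands the job in; it is judged then, once.
The state is a dict: "t": time; "q": joint angles; "joint_velocities": joint speeds; "joint_efforts": joint torques, N m; "ee_pos": TCP position; "tcp_rot": TCP orientation; "wrist_force": force on the tool from outside, world axes, zero at the start; "torque": the same for the moment, N m; "finger_gap": opening from 0.0 (shut) to 1.0 (fully open); "gripper_force": force on a finger pad.
Only numpy, scipy, OpenCV 4.12 (cv2) and the standard library are available. Lean on these libraries where they do the work, as an engineer would, in place of code of your own. Each camera call takes 0.05 s, during which the arm holds its last target. There are 200 camera calls.

## Task

Close up the booth's small distribution box on the bench: press the blue and the green touch guards inside it down until each clicks and stays shut, then set the loose cream cover squarely over the box and press it down until its clips snap and it sits fully home all round. Do not stop at the snap: keep pressing the cover firmly down onto the box, with about 10 N, and finish like that, the gripper still pressing on it and not letting go. Leave everything else on the bench where it lies.

Things in the scene. Friction and masses are not known exactly. Their poses are not given: they have to be found in the camera images.
- distribution_box: Open cream plastic distribution box lying on its back, fixed to the bench, to the left or right, turned a little: 206 (x) x 156 (y) mm. Origin: centre of its underside, z up. A step runs round the outside, its face 18 mm up: the cover's lower edge sits there when home. Walls above it: 197 x 147 mm outside, straight to 34 mm, then leaning in 4.5 mm up to the rim at 42 mm, to lead the cover in.
- box_home (a point): Centre of the box's step plane, on the box's axis 18 mm above its origin (box axes): the cover's origin comes here when home. A spring clip stands out of each long wall (box x = 0, y = +-78 mm, 24 to 36 mm above the box's origin) and snaps into a slot of the cover.
- box_breakers (a point): Middle of the breaker row, top of the noses, 72 mm above the box's origin. The row is fixed: 85 mm (box x) x 105 mm (y) up to 56 mm, noses 45 mm wide up to 72 mm, toggles to 81 mm. Guards lie beside it, blue at +x, green at -x.
- cover: Loose cream cover, about 220 g, standing right way up beside the box. Origin: centre of its lower edge plane, z up; axes as the box, fits either way round (half turn). 206 (x) x 156 (y) mm, hollow, 3 mm walls, 1.5 mm play each side over the box's walls. Flat top face 47 mm above the origin; on it stands the raised window housing.
- cover_window (a point): Centre of the orange window on top of the cover's raised housing, 71 mm above the cover's origin (cover axes). Housing: 56 mm wide (x), 120 mm long (y), 24 mm above the flat top face: the place to grip (across x) and to press straight down. Its centre is also the cover's centre of mass, near enough.
- cover_edge (a point): Centre of the cover's lower edge plane (same point as its origin). Above the box's origin: about 42 mm when it meets the rim, 29 mm when it meets the clips; resistance then grows to about 15 N in all until 23 mm, suddenly drops, and the edge goes on down to 18 mm, where it stops hard.
- guard_blue (a joint): Opening angle (rad) of the blue guard: 0 = shut, starts 0.5 to 0.85. Slippery flap 38 mm (box x) by 110 mm (y), 3 mm thick. Hinge along box y at x = +50 mm, 50 mm up; free edge (shut: x = +88 mm, top face 53 mm up) swings up. Pressed straight down it meets a detent near 0.16 rad, about 5 N at the free edge, more nearer the hinge, clicks past and stays shut; let go sooner it springs open.
- guard_green (a joint): Opening angle (rad) of the green guard: mirror image of the blue one, hinge at box x = -50 mm, free edge at x = -88 mm when shut. Same size, heights, start range and detent.
- guard_blue_press (a point): Point on the blue guard's upper face, middle of its length, 30 mm from the hinge and 8 mm from the free edge; moves with the guard. When shut: box x = +80 mm, y = 0, 53 mm above the box's origin. Press straight down over that spot.
- guard_green_press (a point): The same point on the green guard; when shut: box x = -80 mm, y = 0, 53 mm above the box's origin.
- screwdriver: Red-handled screwdriver, 190 mm long, lying between box and cover, along x. Not part of the job: leave it where it lies.
- spare_breaker: Light grey single-pole breaker, 85 x 70 x 18 mm, flat on the bench on the left. Not part of the job: leave it where it lies.
- rail_offcut: Piece of 35 mm aluminium mounting rail, 130 mm long, 8 mm high, at the far side. Not part of the job: leave it where it lies.
- magnet_square: Red three-cornered welding magnet, 15 mm thick, on the right. Not part of the job: leave it where it lies.
- wire_brush: Wire brush with a wooden back, 260 mm long, on the right. Not part of the job: leave it where it lies.
- chipping_hammer: Welder's chipping hammer, steel head and wooden handle, 260 mm long, on the left. Not part of the job: leave it where it lies.
- spatter_spray: Blue spray can with a red cap, 58 mm wide, 182 mm tall, far right. Not part of the job: leave it where it lies.

How it is judged:
By the outcome, as a careful person would: the job done as asked, in the order asked, and still so for the second after the job is handed in, while the arm keeps its last pose, push and grip.
It also fails if it takes over 61 s, if anything falls off the work surface, if the arm or the gripper's body presses on something with over 40 N, if the wrist force passes 120 N, or if a joint passes its speed limit or range.

## Working session

There is one attempt and no reset: what is moved stays moved. The work goes in short steps, Python scripts to look and compute and a tool call to move; the robot and the scene stay as the last step left them, time stands still between calls to the robot, and variables do not carry over. Pictures are saved under pics/ and viewed, at most 10 in all, crops included, and the job is handed in when it is done.

Besides the shell and the picture viewer there is one more tool, called after "Request:" as name(argument=value, ...), one argument or row to a line, values as JSON. play_rows: Moves the arm, as the interface text tells. Its arguments: {"type":"object","properties":{"motion":{"type":"array"},"grip":{"type":"number"},"squeeze":{"type":"number"}},"required":["motion"]}

```bash
ls; mkdir -p pics; python3 - <<'E'
from station import robot
import cv2
s=robot.sense();print({k:s[k] for k in('t','q','ee_pos','tcp_rot','wrist_force','finger_gap')})
for n in('top','side','wrist'):
    p=robot.camera_params(n);print(n,p)
    cv2.imwrite(f'pics/{n}0.png',robot.grab_frame(n)[:,:,::-1])
E
```

```text
pics
{'t': 0.0, 'q': array([ 1.45671167e+00,  4.08161521e-02,  8.38204023e-02, -4.63416531e-04,
       -1.61549558e+00, -3.33699870e-01]), 'ee_pos': array([0.25961349, 0.54070842, 0.30288162]), 'tcp_rot': array([ 3.13983950e+00, -1.17734405e-04, -4.47764112e-01]), 'wrist_force': array([ 0.65474702, -0.5316246 ,  0.1755127 ]), 'finger_gap': 0.9995153674564797}
top {'fovy': 44.73942108662706, 'cx': 280.6752461048678, 'cy': 214.38181633393, 'position': array([ 0.30447871, -0.06500524,  1.48204643]), 'rotation': array([-2.92399282e+00, -9.54280295e-04, -1.54767582e+00])}
side {'fovy': 51.239345836678126, 'cx': 265.7594387869284, 'cy': 201.76332590205504, 'position': array([ 0.02037458, -0.83547977,  0.73407273]), 'rotation': array([-2.16883115, -0.01438335, -0.61437441])}
wrist {'fovy': 69.19522089673474, 'cx': 277.07571712548685, 'cy': 205.7469919621093, 'hand_eye': array([[-1.97151321e-04, -9.48820990e-01, -3.15814329e-01,
         8.04333279e-02],
       [ 9.99999665e-01,  6.39202313e-05, -8.16302772e-04,
        -1.55948969e-04],
       [ 7.94712129e-04, -3.15814384e-01,  9.48820659e-01,
        -7.03614809e-02],
       [ 0.00000000e+00,  0.00000000e+00,  0.00000000e+00,
         1.00000000e+00]])}
```

View pics/top0.png

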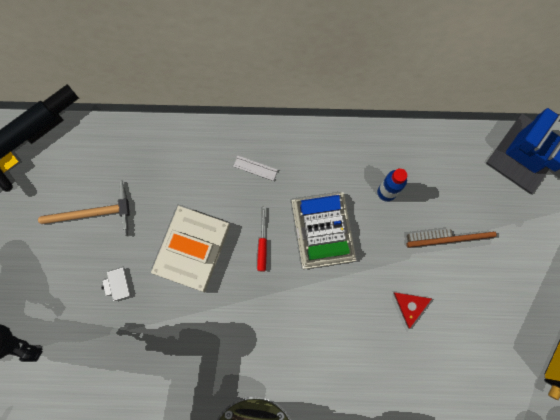

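View pics/side0.png

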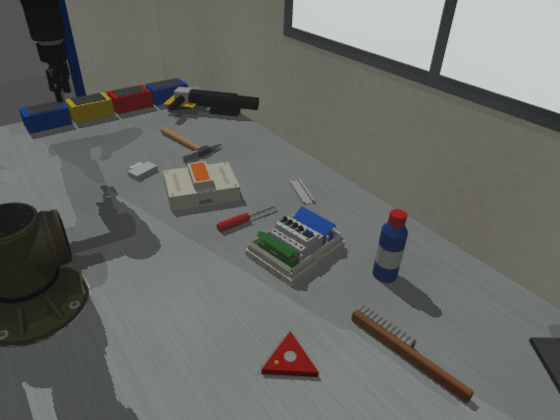

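The top view shows the cover centred at about (190,248), the box at (325,230) with the blue guard towards world +x, and the screwdriver between them at (262,240). In the side view both guards are open. Next come the helpers and coarse poses.

```bash
cat > h.py <<'E'
import numpy as np, cv2
from scipy.spatial.transform import Rotation as R
from station import robot
def cam(n,s=None):
    p=robot.camera_params(n); f=210/np.tan(np.radians(p['fovy'])/2)
    K=np.array([[f,0,p['cx']],[0,f,p['cy']],[0,0,1]])
    T=np.eye(4)
    if n=='wrist':
        s=s or robot.sense(); T[:3,:3]=R.from_euler('xyz',s['tcp_rot']).as_matrix();T[:3,3]=s['ee_pos']; T=T@p['hand_eye']
    else:
        T[:3,:3]=R.from_euler('xyz',p['rotation']).as_matrix();T[:3,3]=p['position']
    return K,T
def proj(c,P):
    K,T=c; q=(np.atleast_2d(P)-T[:3,3])@T[:3,:3]; q=q@K.T; return q[:,:2]/q[:,2:]
def ray(c,uv,z):
    K,T=c; uv=np.atleast_2d(uv); d=np.c_[uv,np.ones(len(uv))]@np.linalg.inv(K).T@T[:3,:3].T
    return T[:3,3]+d*((z-T[2,3])/d[:,2])[:,None]
def place(xyyaw,P):
    x,y,a=xyyaw; P=np.atleast_2d(P); return P@R.from_euler('z',a).as_matrix().T+[x,y,0]
def totool(s,target,yaw):
    """row (cm, rotvec) from measured pose to target TCP, tool straight down with given yaw"""
    R0=R.from_euler('xyz',s['tcp_rot']); Rt=R.from_euler('xyz',[np.pi,0,yaw])
    return np.r_[R0.inv().apply(np.array(target)-s['ee_pos'])*100,(R0.inv()*Rt).as_rotvec()]
E
python3 - <<'E'
from h import *
c=cam('top')
for nm,uv,z in(('cover',[(180,206),(228,222),(205,291),(152,272)],.047),('box',[(291,198),(346,192),(357,262),(303,269)],.018)):
    P=ray(c,uv,z);m=P.mean(0);d=P[0]+P[1]-P[2]-P[3];print(nm,P.round(3)[:,:2].tolist(),m.round(4),np.arctan2(d[1],d[0]),np.linalg.norm(d)/2)
print(ray(c,[(262,205),(262,270)],.01))
s=robot.sense();print(s['t'])
E
```

```text
cover [[0.64, 0.232], [0.596, 0.092], [0.398, 0.147], [0.448, 0.299]] [0.5203 0.1923 0.047 ] -0.3016008010790987 0.20414125074140071
box [[0.678, -0.088], [0.701, -0.251], [0.493, -0.282], [0.469, -0.127]] [ 0.5853 -0.187   0.018 ] 0.16416673083556593 0.21143591936626654
[[ 0.65709792 -0.00284119  0.01      ]
 [ 0.46435257 -0.00882233  0.01      ]]
0.15
```

```bash
python3 - <<'E'
from h import *
s=robot.sense();print(totool(s,[.51,.15,.34],-.30-np.pi/2).round(3))
E
```

```text
[ 3.9485e+01  2.4388e+01 -3.6500e+00  1.0000e-03 -1.0000e-03  1.4230e+00]
```

Request:
play_rows(
  motion=[
    [39.5,24.4,-3.7,0,0,1.423],
    [39.5,24.4,-3.7,0,0,1.423],
    [39.5,24.4,-3.7,0,0,1.423],
    [39.5,24.4,-3.7,0,0,1.423],
    [39.5,24.4,-3.7,0,0,1.423],
    [39.5,24.4,-3.7,0,0,1.423],
    [39.5,24.4,-3.7,0,0,1.423],
    [39.5,24.4,-3.7,0,0,1.423],
  ],
)

```text
t: 0.95
ee_pos: [0.4753, 0.2032, 0.3359]
tcp_rot: [-3.142, 0.0, -1.654]
wrist_force: [1.3, 0.5, -0.8]
finger_gap: 0.999
gripper_force: 0.0
```

```bash
python3 - <<'E'
from h import *
s=robot.sense();print(s['t'],s['ee_pos'],s['tcp_rot'],s['q'],totool(s,[.51,.15,.34],-.30-np.pi/2).round(3))
E
```

```text
0.95 [0.475347   0.20318171 0.33585033] [-3.14153787e+00  3.00093306e-04 -1.65357196e+00] [ 7.93767947e-01 -1.75360689e-01 -6.19279427e-02 -1.50868276e-04
 -1.68396339e+00 -8.76560643e-01] [ 5.013 -3.893 -0.416 -0.     0.     0.217]
```

Request:
play_rows(
  motion=[
    [2.5,-2,-0.2,0,0,0.11],
    [5.0,-3.9,-0.4,0,0,0.19],
    [5.0,-3.9,-0.4,0,0,0.19],
    [5.0,-3.9,-0.4,0,0,0.19],
  ],
)

```text
t: 1.35
ee_pos: [0.51, 0.1517, 0.3392]
tcp_rot: [3.141, -0.0, -1.839]
wrist_force: [-0.4, -0.2, -0.2]
finger_gap: 1.001
gripper_force: 0.0
```

```bash
python3 - <<'E'
from h import *
import json
s=robot.sense();im=robot.grab_frame('wrist')
np.savez('cov.npz',im=im,p=s['ee_pos'],r=s['tcp_rot']);cv2.imwrite('pics/w1.png',im[:,:,::-1])
print(s['t'],s['ee_pos'],s['tcp_rot'],abs(s['joint_velocities']).max())
print(totool(s,[.575,-.225,.34],.164-np.pi/2).round(3))
E
```

```text
1.35 [0.5100037  0.15172301 0.33924001] [ 3.14092656e+00 -4.17718303e-04 -1.83875938e+00] 0.031017887145565963
[ 3.4607e+01 -1.6242e+01 -7.2000e-02  1.0000e-03 -0.0000e+00 -4.3200e-01]
```

View pics/w1.png

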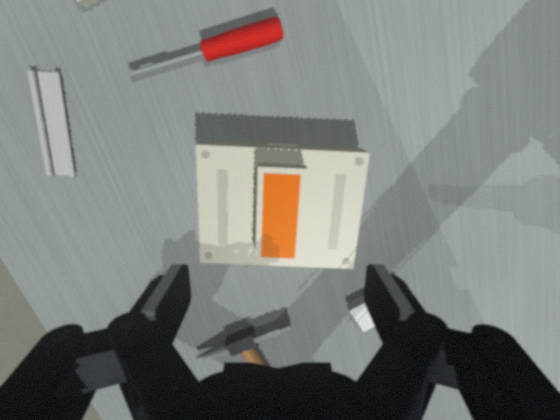

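The wrist view shows the cover, with top-face corners near (195,147), (369,151), (354,268) and (200,263), and the orange window centred at (281,216). Now over to the box.

Request:
play_rows(
  motion=[
    [34.6,-16.2,-0.1,0,0,-0.432],
    [34.6,-16.2,-0.1,0,0,-0.432],
    [34.6,-16.2,-0.1,0,0,-0.432],
    [34.6,-16.2,-0.1,0,0,-0.432],
    [34.6,-16.2,-0.1,0,0,-0.432],
    [34.6,-16.2,-0.1,0,0,-0.432],
    [34.6,-16.2,-0.1,0,0,-0.432],
    [34.6,-16.2,-0.1,0,0,-0.432],
  ],
  grip=0,
)

```text
t: 2.2
ee_pos: [0.5751, -0.225, 0.3407]
tcp_rot: [-3.141, 0.0, -1.403]
wrist_force: [0.9, -0.1, -0.1]
finger_gap: 0.0
gripper_force: 0.0
```

Request:
play_rows(
  motion=[
    [0,0,0,0,0,0],
    [0,0,0,0,0,0],
    [0,0,0,0,0,0],
  ],
)

```text
t: 2.5
ee_pos: [0.5751, -0.2228, 0.3408]
tcp_rot: [-3.141, 0.0, -1.404]
wrist_force: [0.8, 0.1, -0.2]
finger_gap: 0.001
gripper_force: 0.0
```

```bash
python3 - <<'E'
from h import *
s=robot.sense();im=robot.grab_frame('wrist')
np.savez('box.npz',im=im,p=s['ee_pos'],r=s['tcp_rot']);cv2.imwrite('pics/w2.png',im[:,:,::-1])
print(s['t'],s['ee_pos'],s['tcp_rot'],s['q'],abs(s['joint_velocities']).max())
E
```

```text
2.5 [ 0.57507322 -0.22282596  0.34076679] [-3.14142948e+00  8.67893753e-05 -1.40377378e+00] [-4.54508051e-02  9.20516700e-02  2.06343319e-01 -1.20028514e-04
 -1.68494677e+00  2.12459661e-01] 0.012161406304209971
```

View pics/w2.png

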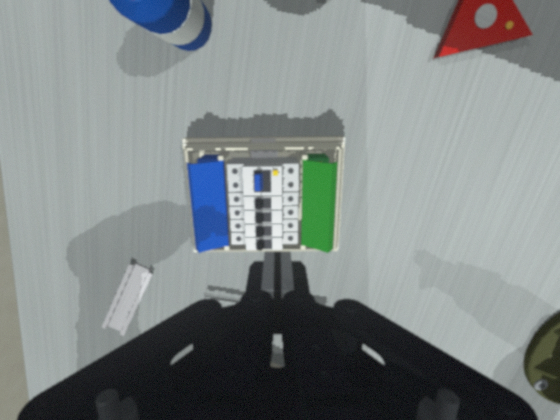

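The wrist view shows the box, with outer corners near (184,139), (344,138), (340,250) and (193,252). The blue guard is on the left and the green on the right, both open. I'll view enlarged crops of both images for accurate corners.

```bash
python3 - <<'E'
from h import *
a=np.load('cov.npz')['im'][105:280,185:385]; b=np.load('box.npz')['im'][130:260,165:365]
cv2.imwrite('pics/ca.png',cv2.resize(a,None,fx=3.4,fy=3.4,interpolation=cv2.INTER_CUBIC)[:,:,::-1])
cv2.imwrite('pics/cb.png',cv2.resize(b,None,fx=4,fy=4,interpolation=cv2.INTER_CUBIC)[:,:,::-1])
E
```

```text
(no output)
```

View pics/ca.png

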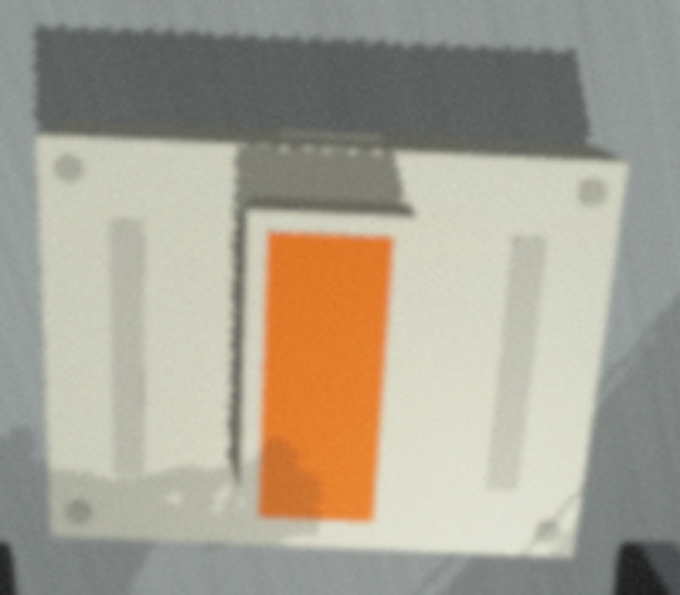

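View pics/cb.png

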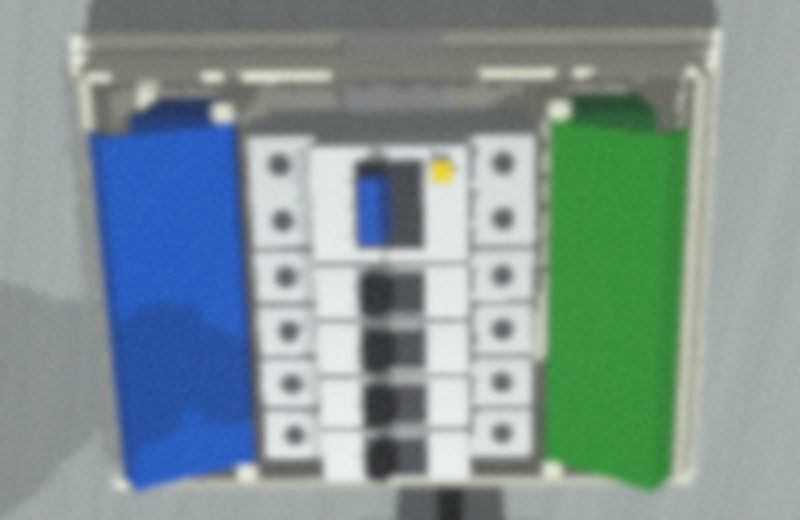

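The crops show all the corners clearly: cover top-face corners, orange window corners, breaker-row corners and the box's outer edges. I'll fit the poses from these and check the residuals.

```bash
cat > fit.py <<'E'
from h import *
from scipy.optimize import least_squares
def camf(f):
    d=np.load(f); return cam('wrist',{'ee_pos':d['p'],'tcp_rot':d['r']})
un=lambda p,k,o:(np.array(p)+.5)/k-.5+o
def fit(c,P,uv,x0):
    r=least_squares(lambda x:(proj(c,place(x[:3],P))-uv).ravel(),x0,loss='soft_l1');return r.x
cc=camf('cov.npz');cb=camf('box.npz')
sq=np.array([[1,-1],[-1,-1],[-1,1],[1,1]])
Pc=np.c_[sq*[.103,.078],np.full(4,.047)]
uvc=un([(36,135),(628,160),(574,556),(50,537)],3.4,[185,105])
xc=fit(cc,Pc,uvc,[.52,.19,-.3])
print('cover',xc,'res',(proj(cc,place(xc,Pc))-uvc).round(2).tolist())
o=un([(268,233),(394,238),(373,521),(260,517)],3.4,[185,105])
print('win local',((ray(cc,o,.071)-[xc[0],xc[1],0])@R.from_euler('z',xc[2]).as_matrix()).round(4).tolist())
Pb=np.c_[sq*[.0425,.0525],np.full(4,.056)]
uvb=un([(247,137),(538,136),(531,460),(266,458)],4,[165,130])
xb=fit(cb,Pb,uvb,[.585,-.187,.164])
print('box/row',xb,'res',(proj(cb,place(xb,Pb))-uvb).round(2).tolist())
Q={'base':np.c_[sq*[.103,.078],[0]*4],'step':np.c_[sq*[.103,.078],[.018]*4],'rim':np.c_[sq*[.094,.069],[.042]*4],'shoulder':np.c_[sq*[.0985,.0735],[.034]*4]}
for k,P in Q.items(): print(k,((proj(cb,place(xb,P))-[165,130]+.5)*4-.5).round(0).tolist())
E
python3 fit.py
```

```text
cover [ 0.51892781  0.19748464 -0.31092327] res [[-0.18, 0.04], [-0.09, 0.22], [-0.24, -0.07], [0.64, -0.33]]
win local [[0.0207, -0.0523, 0.071], [-0.0213, -0.0524, 0.071], [-0.0207, 0.0533, 0.071], [0.0206, 0.0534, 0.071]]
box/row [ 0.58495364 -0.18252009  0.1687099 ] res [[0.29, -0.28], [-0.16, -0.15], [-0.12, -0.02], [-0.02, 0.56]]
base [[88.0, 28.0], [711.0, 27.0], [683.0, 456.0], [128.0, 457.0]]
step [[72.0, 34.0], [722.0, 33.0], [692.0, 478.0], [116.0, 479.0]]
rim [[81.0, 73.0], [707.0, 72.0], [680.0, 486.0], [121.0, 487.0]]
shoulder [[73.0, 55.0], [717.0, 54.0], [688.0, 487.0], [115.0, 488.0]]
```

```bash
cat >> fit.py <<'E'
P=np.r_[Pb,Q['step'][:2],Q['rim']]
uv=np.r_[uvb,un([(72,36),(719,33),(84,75),(706,72),(682,484),(120,486)],4,[165,130])]
xb2=fit(cb,P,uv,xb);print('box all',xb2,'rms',np.sqrt(((proj(cb,place(xb2,P))-uv)**2).mean()))
xb=(xb+xb2)/2; np.savez('pose.npz',c=xc,b=xb)
E
python3 fit.py|tail -1; python3 - <<'E'
from h import *
d=np.load('pose.npz');b=d['b'];print(b);s=robot.sense()
for x in(.08,-.08):
  p=place(b,[x,0,0])[0]
  for z in(.185,.126):print(x,z,p.round(4),totool(s,[p[0],p[1],z],b[2]-np.pi/2).round(3))
E
```

```text
box all [ 0.5849431  -0.18244715  0.17072925] rms 0.3504229957282548
[ 0.58494837 -0.18248362  0.16971957]
0.08 0.185 [ 0.6638 -0.169   0.    ] [-3.8130e+00 -9.6380e+00  1.5608e+01 -1.0000e-03 -0.0000e+00 -2.0000e-03]
0.08 0.126 [ 0.6638 -0.169   0.    ] [-3.8130e+00 -9.6340e+00  2.1508e+01 -1.0000e-03 -0.0000e+00 -2.0000e-03]
-0.08 0.185 [ 0.5061 -0.196   0.    ] [-3.776e+00  6.362e+00  1.560e+01 -1.000e-03 -0.000e+00 -2.000e-03]
-0.08 0.126 [ 0.5061 -0.196   0.    ] [-3.777e+00  6.366e+00  2.150e+01 -1.000e-03 -0.000e+00 -2.000e-03]
```

Request:
play_rows(
  motion=[
    [-3.8,-9.6,5,0,0,0],
    [-3.8,-9.6,10,0,0,0],
    [-3.8,-9.6,15.6,0,0,0],
    [-3.8,-9.6,15.6,0,0,0],
    [-3.8,-9.6,17.5,0,0,0],
    [-3.8,-9.6,19,0,0,0],
    [-3.8,-9.6,20,0,0,0],
    [-3.8,-9.6,20.5,0,0,0],
  ],
)

```text
t: 3.35
ee_pos: [0.6637, -0.1706, 0.1367]
tcp_rot: [-3.14, -0.001, -1.405]
wrist_force: [1.5, 0.3, 1.2]
finger_gap: 0.0
gripper_force: 0.5
```

Request:
play_rows(
  motion=[
    [0,0,0.3,0,0,0],
    [0,0,0.6,0,0,0],
    [0,0,0.8,0,0,0],
    [0,0,1.0,0,0,0],
    [0,0,1.15,0,0,0],
  ],
)

```text
t: 3.85
ee_pos: [0.664, -0.1712, 0.1258]
tcp_rot: [-3.139, -0.001, -1.406]
wrist_force: [-0.1, -1.1, 1.6]
finger_gap: 0.004
gripper_force: 0.3
```

Request:
play_rows(
  motion=[
    [0,0,0.1,0,0,0],
    [0,0,0.2,0,0,0],
    [0,0,0.3,0,0,0],
  ],
)

```text
t: 4.15
ee_pos: [0.6641, -0.1712, 0.1252]
tcp_rot: [-3.138, -0.002, -1.405]
wrist_force: [-5.0, 4.0, 17.5]
finger_gap: -0.003
gripper_force: 8.7
```

Request:
play_rows(
  motion=[
    [0,0,-3,0,0,0],
    [0,0,-6.5,0,0,0],
    [0,5,-6.5,0,0,0],
    [0,10,-6.5,0,0,0],
    [0,15,-6.5,0,0,0],
    [0,16,-6.5,0,0,0],
    [0,16,-6,0,0,0],
  ],
)

```text
t: 4.85
ee_pos: [0.5044, -0.1979, 0.1823]
tcp_rot: [-3.139, -0.001, -1.407]
wrist_force: [0.4, -0.2, 1.1]
finger_gap: 0.0
gripper_force: 0.0
```

Request:
play_rows(
  motion=[
    [0,0,1.5,0,0,0],
    [0,0,3,0,0,0],
    [0,0,4.3,0,0,0],
    [0,0,4.8,0,0,0],
    [0,0,5.2,0,0,0],
    [0,0,5.6,0,0,0],
    [0,0,5.8,0,0,0],
  ],
)

```text
t: 5.55
ee_pos: [0.5061, -0.1976, 0.125]
tcp_rot: [-3.141, -0.002, -1.405]
wrist_force: [-6.6, 3.9, 17.8]
finger_gap: -0.001
gripper_force: 9.3
```

Request:
play_rows(
  motion=[
    [0,0,-5,0,0,0],
    [0,0,-10,0,0,0],
    [2,-3,-15,0,0,0],
    [3.8,-6.4,-20,0,0,0],
    [3.8,-6.4,-21.5,0,0,0],
    [3.8,-6.4,-21.5,0,0,0],
    [3.8,-6.4,-21.5,0,0,0],
  ],
)

```text
t: 6.25
ee_pos: [0.5756, -0.2242, 0.3379]
tcp_rot: [-3.141, 0.0, -1.406]
wrist_force: [0.9, -0.2, -1.1]
finger_gap: -0.001
gripper_force: 0.0
```

```bash
python3 - <<'E'
from h import *
s=robot.sense();im=robot.grab_frame('wrist');print(s['t'],s['ee_pos'])
np.savez('box2.npz',im=im,p=s['ee_pos'],r=s['tcp_rot'])
o=cv2.resize(im[130:260,165:365],None,fx=4,fy=4,interpolation=cv2.INTER_CUBIC)[:,:,::-1].copy()
d=np.load('pose.npz');b=d['b'];c=cam('wrist',s)
for g in(1,-1):
    P=np.array([[g*.05,-.055,.053],[g*.088,-.055,.053],[g*.088,.055,.053],[g*.05,.055,.053]])
    cv2.polylines(o,[((proj(c,place(b,P))-[165,130]+.5)*4).astype(np.int32)],True,(0,0,255),1)
cv2.imwrite('pics/g2.png',o)
cv=d['c'];p=place(cv,[0,0,0])[0]
print(totool(s,[p[0],p[1],.25],cv[2]-np.pi/2).round(3))
E
```

```text
6.25 [ 0.57561554 -0.22417243  0.33785044]
[-42.521  -1.329   8.801  -0.      0.      0.476]
```

View pics/g2.png

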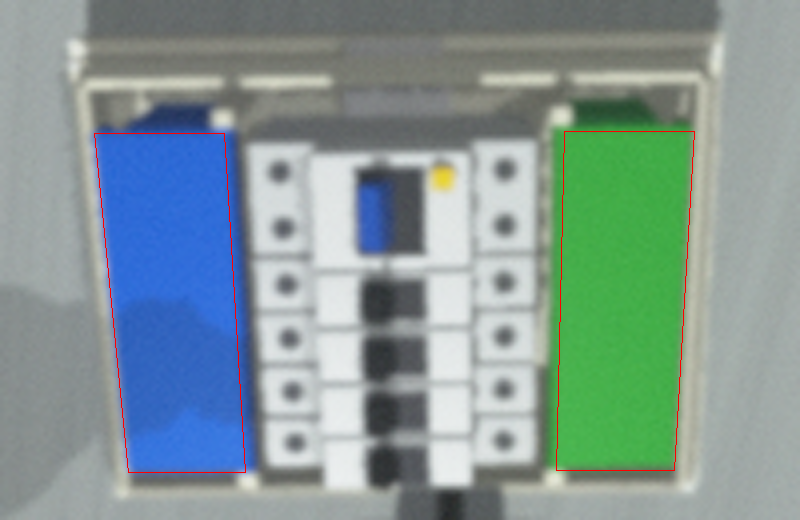

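The overlay matches: both guards (blue on the left, green on the right) lie inside their predicted shut outlines. On to the cover.

Request:
play_rows(
  motion=[
    [-42.5,-1.3,0,0,0,0.476],
    [-42.5,-1.3,0,0,0,0.476],
    [-42.5,-1.3,0,0,0,0.476],
    [-42.5,-1.3,0,0,0,0.476],
    [-42.5,-1.3,0,0,0,0.476],
    [-42.5,-1.3,0,0,0,0.476],
    [-42.5,-1.3,0,0,0,0.476],
    [-42.5,-1.3,0,0,0,0.476],
  ],
  grip=1,
)

```text
t: 7.1
ee_pos: [0.5216, 0.1617, 0.3368]
tcp_rot: [3.14, -0.001, -1.881]
wrist_force: [0.9, -0.8, 0.2]
finger_gap: 0.999
gripper_force: 0.0
```

Request:
play_rows(
  motion=[
    [-2.5,0,4,0,0,0],
    [-2.5,0,8.8,0,0,0],
    [-2.5,0,8.8,0,0,0],
  ],
)

```text
t: 7.4
ee_pos: [0.5269, 0.1833, 0.2402]
tcp_rot: [3.13, -0.011, -1.88]
wrist_force: [-0.4, -0.2, -1.8]
finger_gap: 0.997
gripper_force: 0.0
```

```bash
python3 - <<'E'
from h import *
s=robot.sense();cv=np.load('pose.npz')['c'];p=place(cv,[0,0,0])[0]
print(s['t'],s['ee_pos'],s['q'],totool(s,[p[0],p[1],.122],cv[2]-np.pi/2).round(3))
E
```

```text
7.4 [0.52692633 0.18333601 0.24015707] [ 0.69265784 -0.05785282 -0.12686745 -0.00400926 -1.51760375 -1.00184439] [-1.2360e+00  1.0520e+00  1.1816e+01  1.2000e-02 -1.1000e-02  1.0000e-03]
```

Request:
play_rows(
  motion=[
    [-1.2,1.0,3,0,0,0],
    [-1.2,1.0,5,0,0,0],
    [-1.2,1.0,5,0,0,0],
    [-1.2,1.0,5,0,0,0],
    [-1.2,1.0,5,0,0,0],
  ],
)

```text
t: 7.9
ee_pos: [0.5256, 0.198, 0.203]
tcp_rot: [-3.139, 0.002, -1.882]
wrist_force: [0.5, 0.6, -0.1]
finger_gap: 0.999
gripper_force: 0.0
```

```bash
python3 - <<'E'
from h import *
s=robot.sense();cv=np.load('pose.npz')['c'];p=place(cv,[0,0,0])[0]
print(s['t'],s['ee_pos'],s['wrist_force'],s['tcp_rot'],totool(s,[p[0],p[1],.122],cv[2]-np.pi/2).round(3))
E
```

```text
7.9 [0.52559871 0.19802026 0.20295634] [ 0.47417598  0.60353247 -0.09453627] [-3.13895276e+00  2.26054674e-03 -1.88227964e+00] [ 2.740e-01  6.400e-01  8.093e+00 -3.000e-03  2.000e-03 -1.000e-03]
```

Request:
play_rows(
  motion=[
    [0.2,0.6,2,0,0,0],
    [0.2,0.6,4,0,0,0],
    [0.2,0.6,6,0,0,0],
    [0.2,0.6,7.5,0,0,0],
    [0.2,0.6,7.9,0,0,0],
    [0.2,0.6,7.9,0,0,0],
    [0.2,0.6,7.9,0,0,0],
  ],
)

```text
t: 8.6
ee_pos: [0.519, 0.1983, 0.1226]
tcp_rot: [-3.14, 0.001, -1.882]
wrist_force: [0.2, -0.7, -0.1]
finger_gap: 0.999
gripper_force: 0.0
```

```bash
python3 - <<'E'
from h import *
s=robot.sense();cv=np.load('pose.npz')['c'];p=place(cv,[0,0,0])[0]
print(s['t'],s['ee_pos'],s['wrist_force'],s['tcp_rot'],totool(s,[p[0],p[1],.122],cv[2]-np.pi/2).round(3))
E
```

```text
8.6 [0.51902877 0.19829847 0.12259159] [ 0.23346291 -0.69635929 -0.13179932] [-3.14015401e+00  1.14597637e-03 -1.88172835e+00] [ 0.081 -0.015  0.059 -0.001  0.001 -0.   ]
```

Request:
play_rows(
  motion=[
    [0.05,0,0,0,0,0],
    [0.05,0,0,0,0,0],
    [0.05,0,0,0,0,0],
    [0.05,0,0,0,0,0],
    [0.05,0,0,0,0,0],
  ],
  grip=0,
  squeeze=70,
)

```text
t: 9.1
ee_pos: [0.5188, 0.1979, 0.1225]
tcp_rot: [-3.14, 0.001, -1.882]
wrist_force: [-0.0, -0.2, 6.1]
finger_gap: 0.637
gripper_force: 77.1
```

Request:
play_rows(
  motion=[
    [0,0,-1,0,0,0],
    [0,0,-3,0,0,0],
    [0,0,-6,0,0,0],
    [0,0,-9.5,0,0,0],
    [0,0,-13,0,0,0],
    [0,0,-14,0,0,0],
    [0,0,-14,0,0,0],
    [0,0,-14,0,0,0],
  ],
)

```text
t: 9.9
ee_pos: [0.5177, 0.1976, 0.2591]
tcp_rot: [3.139, -0.002, -1.882]
wrist_force: [-0.1, 0.3, -1.8]
finger_gap: 0.64
gripper_force: 76.4
```

```bash
python3 - <<'E'
from h import *
s=robot.sense();im=robot.grab_frame('wrist')
np.savez('held.npz',im=im,p=s['ee_pos'],r=s['tcp_rot'])
cv2.imwrite('pics/held.png',cv2.resize(im[:300],None,fx=1.42,fy=1.42,interpolation=cv2.INTER_CUBIC)[:,:,::-1])
d=np.load('pose.npz');b=d['b']
print(s['t'],s['ee_pos'],s['wrist_force'],s['tcp_rot'],s['finger_gap'],totool(s,[b[0],b[1],s['ee_pos'][2]],b[2]-np.pi/2).round(3))
E
```

```text
9.9 [0.51765033 0.19756921 0.25907622] [-0.09877005  0.31964671 -1.80765429] [ 3.13901121e+00 -1.76062662e-03 -1.88188831e+00] 0.63971902990358 [ 3.4121e+01 -1.8040e+01  1.4000e-02  3.0000e-03 -1.0000e-03 -4.8100e-01]
```

View pics/held.png

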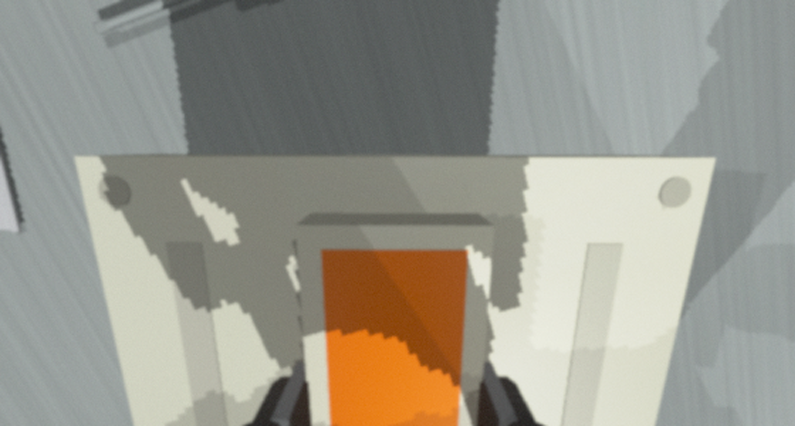

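The held cover is level and square to the tool: top-face corners near (75,155) and (714,156), window corners at (322,250) and (468,250). I'll measure its offset in the hand.

```bash
python3 - <<'E'
from h import *
from scipy.optimize import least_squares
c=(cam('wrist')[0],robot.camera_params('wrist')['hand_eye'])
k=1.42;uv=(np.array([(75,155.5),(714,156.5),(322,250),(468,250)])+.5)/k-.5
# tool coords: tool x=-cover y, tool y=-cover x, z down; params ox,oy,oz(edge plane ahead of TCP),yaw
L=np.array([[.103,-.078,.047],[-.103,-.078,.047],[.0207,-.0524,.071],[-.021,-.0524,.071]])
def P(x):
    t=np.c_[-L[:,1],-L[:,0],-L[:,2]]; t=t@R.from_euler('z',x[3]).as_matrix().T; return t+[x[0],x[1],x[2]]
r=least_squares(lambda x:(proj(c,P(x))-uv).ravel(),[0,0,.1225,0]);print(r.x,r.fun.round(2))
E
```

```text
[0.00069014 0.00095634 0.12273914 0.00159199] [ 0.   -0.18  0.14 -0.22  0.44  0.1  -0.56  0.26]
```

Request:
play_rows(
  motion=[
    [34,-18.1,0,0,0,-0.481],
    [34,-18.1,0,0,0,-0.481],
    [34,-18.1,0,0,0,-0.481],
    [34,-18.1,0,0,0,-0.481],
    [34,-18.1,0,0,0,-0.481],
    [34,-18.1,0,0,0,-0.481],
    [34,-18.1,0,0,0,-0.481],
    [34,-18.1,0,0,0,-0.481],
  ],
)

```text
t: 10.75
ee_pos: [0.586, -0.1836, 0.2588]
tcp_rot: [3.138, 0.001, -1.401]
wrist_force: [1.9, 0.2, -2.1]
finger_gap: 0.636
gripper_force: 76.2
```

Request:
play_rows(
  motion=[
    [0,0,0,0,0,0],
    [0,0,0,0,0,0],
    [0,0,0,0,0,0],
    [0,0,0,0,0,0],
  ],
)

```text
t: 11.15
ee_pos: [0.5865, -0.1804, 0.2607]
tcp_rot: [3.141, 0.0, -1.399]
wrist_force: [0.2, -0.3, -2.2]
finger_gap: 0.637
gripper_force: 76.2
```

```bash
cat > chk.py <<'E'
from h import *
s=robot.sense();b=np.load('pose.npz')['b']
print(s['t'],s['ee_pos'].round(4),s['wrist_force'].round(1),s['tcp_rot'].round(4),(totool(s,[b[0],b[1],.1227+.042],b[2]-np.pi/2)-[.07,.096,0,0,0,0]).round(3))
E
python3 chk.py
```

```text
11.15 [ 0.5865 -0.1804  0.2607] [ 0.2 -0.3 -2.2] [ 3.1410e+00  2.0000e-04 -1.3992e+00] [1.150e-01 8.600e-02 9.605e+00 1.000e-03 0.000e+00 2.000e-03]
```

Request:
play_rows(
  motion=[
    [0.1,0.1,2,0,0,0],
    [0.1,0.1,4.5,0,0,0],
    [0.1,0.1,7,0,0,0],
    [0.1,0.1,8.5,0,0,0],
    [0.1,0.1,9.2,0,0,0],
    [0.1,0.1,9.2,0,0,0],
    [0.1,0.1,9.2,0,0,0],
  ],
)

```text
t: 11.85
ee_pos: [0.5863, -0.1826, 0.1707]
tcp_rot: [-3.14, -0.001, -1.4]
wrist_force: [0.5, -0.5, -1.8]
finger_gap: 0.639
gripper_force: 76.3
```

```bash
python3 chk.py
```

```text
11.85 [ 0.5863 -0.1826  0.1707] [ 0.5 -0.5 -1.8] [-3.1399e+00 -1.1000e-03 -1.4003e+00] [-0.103  0.036  0.599 -0.002 -0.001  0.001]
```

Request:
play_rows(
  motion=[
    [-0.1,0.04,0.3,0,0,0],
    [-0.1,0.04,0.6,0,0,0],
    [-0.1,0.04,0.9,0,0,0],
    [-0.1,0.04,1.2,0,0,0],
    [-0.1,0.04,1.5,0,0,0],
    [-0.1,0.04,1.5,0,0,0],
  ],
)

```text
t: 12.45
ee_pos: [0.5851, -0.1821, 0.1539]
tcp_rot: [3.141, -0.001, -1.401]
wrist_force: [0.8, -1.9, -3.4]
finger_gap: 0.636
gripper_force: 76.1
```

```bash
python3 chk.py
```

```text
12.45 [ 0.5851 -0.1821  0.1539] [ 0.8 -1.9 -3.4] [ 3.1412e+00 -7.0000e-04 -1.4006e+00] [-3.000e-02 -7.200e-02 -1.084e+00  0.000e+00 -1.000e-03  0.000e+00]
```

Request:
play_rows(
  motion=[
    [0,0,0.2,0,0,0],
    [0,0,0.4,0,0,0],
    [0,0,0.6,0,0,0],
    [0,0,0.75,0,0,0],
    [0,0,0.75,0,0,0],
  ],
)

```text
t: 12.95
ee_pos: [0.586, -0.182, 0.1487]
tcp_rot: [-3.139, -0.002, -1.401]
wrist_force: [-0.9, -1.6, 5.2]
finger_gap: 0.641
gripper_force: 77.3
```

Request:
play_rows(
  motion=[
    [0,0,0.1,0,0,0],
    [0,0,0.2,0,0,0],
    [0,0,0.3,0,0,0],
    [0,0,0.4,0,0,0],
    [0,0,0.45,0,0,0],
  ],
)

```text
t: 13.45
ee_pos: [0.5862, -0.1824, 0.1463]
tcp_rot: [-3.138, -0.003, -1.4]
wrist_force: [-3.2, -1.2, 14.0]
finger_gap: 0.638
gripper_force: 78.2
```

Request:
play_rows(
  motion=[
    [0,0,0.1,0,0,0],
    [0,0,0.15,0,0,0],
    [0,0,0.2,0,0,0],
    [0,0,0.2,0,0,0],
  ],
)

```text
t: 13.85
ee_pos: [0.5859, -0.1826, 0.1416]
tcp_rot: [-3.139, -0.002, -1.401]
wrist_force: [2.3, -4.1, 4.0]
finger_gap: 0.637
gripper_force: 77.6
```

Request:
play_rows(
  motion=[
    [0,0,0.1,0,0,0],
    [0,0,0.15,0,0,0],
    [0,0,0.15,0,0,0],
    [0,0,0.15,0,0,0],
  ],
)

```text
t: 14.25
ee_pos: [0.5857, -0.1825, 0.1405]
tcp_rot: [-3.14, -0.002, -1.401]
wrist_force: [0.2, -4.2, 7.3]
finger_gap: 0.636
gripper_force: 79.2
```

```bash
python3 chk.py; python3 -c "
from h import *
print(robot.sense()['torque'])"
```

```text
14.25 [ 0.5857 -0.1825  0.1405] [ 0.2 -4.2  7.3] [-3.1397e+00 -2.0000e-03 -1.4011e+00] [-7.800e-02 -2.700e-02 -2.415e+00 -2.000e-03 -2.000e-03 -0.000e+00]
[-0.85383523  0.43505563  0.00695854]
```

Request:
play_rows(
  motion=[
    [0.05,0,0.1,0,0,0],
    [0.1,0,0.2,0,0,0],
    [0.1,0,0.2,0,0,0],
    [0.1,0,0.2,0,0,0],
  ],
)

```text
t: 14.65
ee_pos: [0.5857, -0.1826, 0.1405]
tcp_rot: [-3.139, -0.001, -1.401]
wrist_force: [-6.4, 2.6, 17.0]
finger_gap: 0.639
gripper_force: 80.4
```

```bash
python3 chk.py; python3 -c "
from h import *
print(robot.sense()['torque'])
im=robot.grab_frame('side');cv2.imwrite('pics/fin.png',cv2.resize(im[150:330,180:420],None,fx=3.3,fy=3.3,interpolation=cv2.INTER_CUBIC)[:,:,::-1])"
```

```text
14.65 [ 0.5857 -0.1826  0.1405] [-6.4  2.6 17. ] [-3.1394e+00 -1.2000e-03 -1.4005e+00] [-9.400e-02 -2.700e-02 -2.422e+00 -2.000e-03 -1.000e-03  1.000e-03]
[ 1.37867283  2.65201847 -0.15958296]
```

View pics/fin.png

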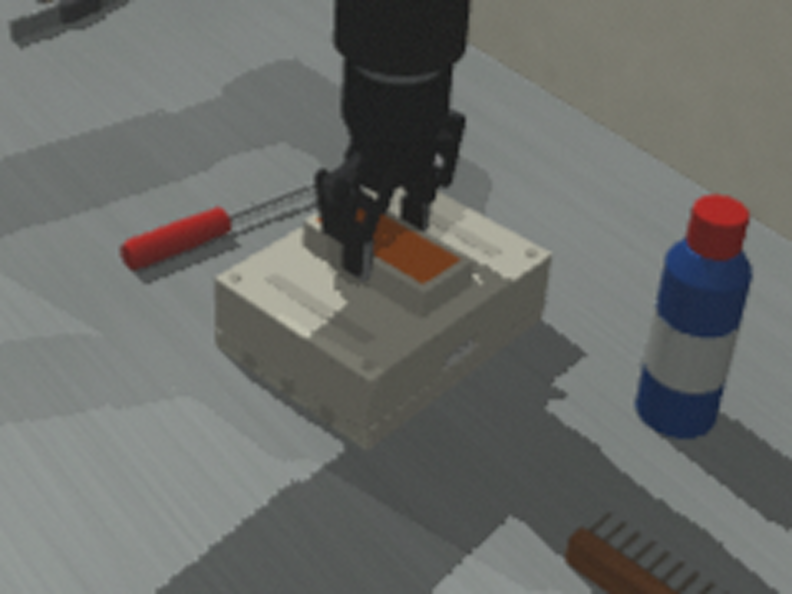

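The side view shows the cover square on the box with an even seam, and z stayed the same from 7 N to 17 N, so it is hard home. I'll ease to about 10 N.

Request:
play_rows(
  motion=[
    [-0.03,0.03,-0.07,0,0,0],
    [-0.03,0.03,-0.14,0,0,0],
    [-0.03,0.03,-0.14,0,0,0],
    [-0.03,0.03,-0.14,0,0,0],
    [-0.03,0.03,-0.14,0,0,0],
    [-0.03,0.03,-0.14,0,0,0],
  ],
)

```text
t: 15.3
ee_pos: [0.5857, -0.1826, 0.1405]
tcp_rot: [-3.139, -0.001, -1.401]
wrist_force: [-1.0, -1.1, 9.8]
finger_gap: 0.639
gripper_force: 79.5
```

Request:
play_rows(
  motion=[
    [0,0,0.01,0,0,0],
    [0,0,0.01,0,0,0],
    [0,0,0.01,0,0,0],
    [0,0,0.01,0,0,0],
    [0,0,0.01,0,0,0],
    [0,0,0.01,0,0,0],
    [0,0,0.01,0,0,0],
    [0,0,0.01,0,0,0],
  ],
)

```text
t: 16.1
ee_pos: [0.5857, -0.1826, 0.1405]
tcp_rot: [-3.139, -0.001, -1.401]
wrist_force: [-0.7, 0.0, 10.5]
finger_gap: 0.633
gripper_force: 79.6
```

```bash
python3 -c "
from station import robot
print(robot.sign_off())"
```

```text
the job is handed in; nothing more can be done
None
```

I handed the job in at about 16 s: both guards are shut, and the cover has snapped on and sits fully home, with the gripper still holding it and pressing down at about 10 N.

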